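# Set the sample rotator to zero and clamp it

### The arm

A 6-joint arm with a two-finger parallel gripper is mounted at the origin on a cart in front of the work surface, level with it; the furniture and walls round the work are solid. World frame = base frame: x ahead of the robot, y to its left, z up, the work surface at z = 0. Lengths are in m, angles in degrees, forces in N, time in s.
With the tool pointing down it reaches from about 0.375 to 0.9 m from the base axis. Payload 3.1 kg.
Tool frame: the origin (TCP) lies at the very end of the fingers, on their centre line; the grasp point (between the pads) lies 19 mm behind it; z points along the fingers, y is the line along which they close (so a half turn about z gives the same grasp; the last joint's range is limited). The gripper opens to 87 mm and grips with 3 to 60 N. Pads are 19 mm wide; open, the fingers measure 117 mm over their backs; the gripper's body (75 mm by 190 mm) begins 51 mm behind the grasp point.
Start: joints at [-81.503, 30.224, 82.088, -0, 67.689, -10.227], TCP at [0.201, -0.592, 0.2] pointing down, gripper open.
Joint ranges: [-176.69, 176.69], [-43.24, 126.21], [12.49, 139.97], [-82, 262], [0, 151.66], [-163.58, 163.58]. Speed limits (degrees/s): [159.86, 159.86, 180, 180, 180, 180].

### API

Orientations are given as a 3x3 rotation matrix whose columns are the frame's x, y, z axes.
In Python, from rig import bot, imaging gives the robot as it stands.
- The arm moves only by the tool drive_tool, never from a script. Its argument "deltas" is text: rows parted by semicolons, each of 5 numbers parted by spaces: the finger opening in mm, from 0 to 87, then the shift along the world's x, y, z in mm, then the turn about the world's z in rad. In form: jaw dx dy dz twist; .... A call has 1 to 12 rows; each row is the pose to reach, as a shift and turn from the pose commanded when the call began; what a row does not reach only later rows make up. A row lasts 1/10 s, in which the tool goes at most 50 mm and 8.59 degrees, less where a joint would pass 70% of its speed; a pose out of reach is approached as far as the arm can. A call with a gripper value outside its range is refused whole. The fingers move at their own pace and stop on an object; the grip force is fixed at half the most. Time passes only in rows, so rows that repeat a pose let the fingers close. It gives the time, the measured TCP pose, the force, the opening and the grip force at its end, in the units of the state.
- bot.read_state(): the state, without advancing time (a new reading comes with each control period).
- imaging.capture(name): name is "side" or "top"; returns the picture (480x640x3 uint8, red, green, blue); there is no depth.
- imaging.camera_model(name): a dict with "fx", "fy", "cx", "cy" (pixels), "T" (4x4, takes a point from camera to world coordinates). Camera axes: x right, y down, z forward; pixel columns grow to the right and rows downward; lengths in m; the calibration is good to about 2 mm. A picture is of the moment at which its call begins. camera_model takes no time and is no camera call.
- bot.hand_in(): hands the job in; it is judged then, once.
The state is a dict: "time_s": time; "joint_positions": joint angles; "qvel": joint speeds; "tau": joint torques, N m; "position": TCP position; "tcp_rot": TCP orientation; "force": force on the tool from outside, world axes, zero at the start; "moment": the same for the moment, N m; "opening": opening from 0.0 (shut) to 1.0 (fully open); "grasp_force": force on a finger pad.
Only numpy, scipy, OpenCV 4.12 (cv2) and the standard library are available. Lean on these libraries where they do the work, as an engineer would, in place of code of your own. Each camera call takes 0.05 s, during which the arm holds its last target. There are 200 camera calls.

### The job

The hand-turned sample rotator on the bench has to stand at its zero and be clamped before the blank flange on it is inspected. Push its clamp lever outwards to free the dial, push the dial round by its upright posts until the index line on the dial lines up with the long zero line of the graduated ring, then push the lever back in as far as it goes. Use the fingertips only: grip nothing, and leave the small blank flange lying untouched in the middle of the dial and the other things on the bench where they are.

Things in the scene. Friction and masses are not known exactly. Their poses are not given: they have to be found in the camera images.
- dial_axis (a point): Centre of the top face of the rotator's round aluminium dial, 44 mm above the bench, on its vertical axis of rotation. Its axes are those of the rotator, which is fixed to the bench: +y points away from the clamp lever, -y to it. The dial is 124 mm across (r 62), in a black graduated ring 157 mm across that slopes from 40.5 mm high at the dial to 36 mm at its outside, on a housing with a foot 176 mm across and 9 mm high. The lever's ear reaches out to 125 mm from the axis.
- dial (a joint): Angle of the dial in the rotator, rad, counter-clockwise from above; it turns without end, either way. At 0 the index line points along the rotator's -x. Once unclamped it needs about 2 N at a post and stays where it is left. Clamped, it hardly moves.
- index_mark (a point): Outer end of the dial's only index line (black, radial, 29 mm long, 3 mm wide), at the dial's edge, 62.5 mm from the axis, 42.5 mm above the bench.
- zero_line (a point): Inner end of the zero line on the black graduated ring, 62.5 mm from the axis, 42.5 mm above the bench: here the index mark belongs. The ring has white lines every 10 degrees, 4 mm long (8 mm every 30 degrees); the zero line alone runs right across the ring, 15 mm long and 3 mm wide. The ring stays still.
- post1 (a point): Centre of the top end of one of the dial's three upright steel posts, 9 mm in diameter, 22 mm tall (44 to 66 mm above the bench), 52 mm from the axis, 120 degrees apart. This one stands 60 degrees counter-clockwise of the index line.
- post2 (a point): The post 60 degrees clockwise of the index line.
- post3 (a point): The post opposite to the index line.
- clamp_lever (a joint): Angle of the upright clamp lever, rad. 0: clamped, at its stop, leaning 0.12 rad in towards the dial. It grows as the lever swings outwards (away from the dial axis, in a vertical plane through it) to 0.95 at the outer stop, leaning out 0.83 rad. Its cam lets the dial go above about 0.45. It stays where it is left; moving it takes 3 to 9 N on its upper half.
- lever_top (a point): Middle of the lever's top end, 53 mm from its pivot. The upper 26 mm is a black grip, 16 mm wide, 10 mm thick in the direction of swing; below it is a steel bar 10 by 7 mm.
- lever_pivot (a point): The lever's pivot, 108 mm from the dial axis on the rotator's -y side, 40 mm above the bench, between two cheeks 34 mm over all and 50 mm high.
- sample_flange: Small loose steel blank flange, 34 mm across, 8 mm thick, lying in the middle of the dial; it turns with the dial and is not to be touched. Origin at the centre of its underside.
- jar: Small jar with blue body and white lid, 28 mm across, 41 mm tall, standing beside the rotator on the side away from the lever. Origin at the centre of its underside. Leave it.
- dish: Shallow pink dish, 60 mm across, 12 mm high, on the bench to the left. Leave it.
- marker: Marker pen with blue cap, 126 mm long, lying behind and to the left. Leave it.
- clamp: Steel ring clamp with wing screw, 70x49x20 mm, lying to the left. Leave it.
- hexkey: Black hex key, 94 mm long, lying at the front right. Leave it.
- seal: Centring ring with black seal, 37 mm across, 9 mm high, lying on the right. Leave it.

How it is judged:
By the outcome, as a careful person would: the job done as asked, in the order asked, and still so for the second after the job is handed in, with the robot touching nothing.
It also fails if it takes over 61 s, if anything falls off the work surface, if the arm or the gripper's body presses on something with over 40 N, if the wrist force passes 120 N, or if a joint passes its speed limit or range.

## Working session

There is one attempt and no reset: what is moved stays moved. The work goes in short steps, Python scripts to look and compute and a tool call to move; the robot and the scene stay as the last step left them, time stands still between calls to the robot, and variables do not carry over. Pictures are saved under pics/ and viewed, at most 10 in all, crops included, and the job is handed in when it is done.

Besides the shell and the picture viewer there is one more tool, called after ">>>" as a command line: name --argument value ..., lists and objects as JSON in quotes. drive_tool: Moves the arm, as the interface text tells. Its arguments: {"type":"object","properties":{"deltas":{"type":"string"}},"required":["deltas"]}

```bash
mkdir -p pics; python3 - <<'E'
from rig import bot, imaging
import cv2
for n in("top","side"):
    im=imaging.capture(n); cv2.imwrite(f"pics/{n}0.png",im[:,:,::-1]); m=imaging.camera_model(n); print(n,m)
E
```

```text
top {'fx': 433.7496540576028, 'fy': 433.7496540576028, 'cx': 322.6960666658759, 'cy': 239.2230785329006, 'T': array([[ 0.02407105, -0.99643065,  0.08091077,  0.50626102],
       [-0.99932941, -0.02621671, -0.02556188, -0.2260407 ],
       [ 0.02759186, -0.08024121, -0.99639352,  0.9534679 ],
       [ 0.        ,  0.        ,  0.        ,  1.        ]])}
side {'fx': 446.9004852714712, 'fy': 446.9004852714712, 'cx': 315.68694124676665, 'cy': 236.64073454510097, 'T': array([[-0.89550904, -0.22797121,  0.38222074,  0.21564037],
       [-0.44478731,  0.42932861, -0.78602875,  0.45266769],
       [ 0.01509363, -0.87390278, -0.48586635,  0.5167413 ],
       [ 0.        ,  0.        ,  0.        ,  1.        ]])}
```

View pics/top0.png

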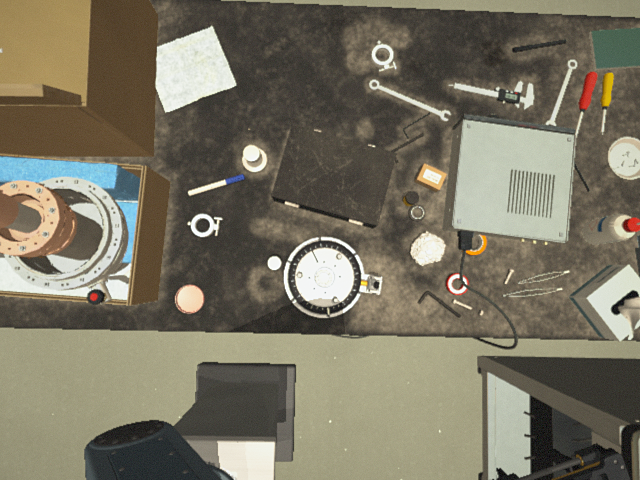

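View pics/side0.png

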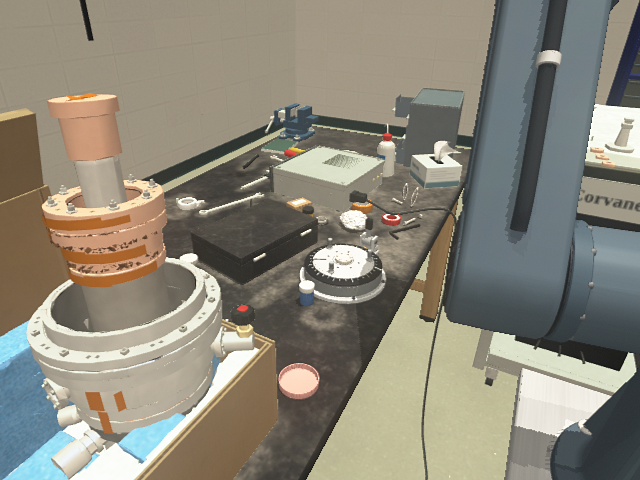

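The top view shows the rotator at about (323,277) and its lever at about (374,284) on the right (world -y). The jar is at (274,263). The side view shows the dial at about (343,262). Next I'll zoom in on both.

```bash
python3 - <<'E'
import cv2,numpy as np
a=cv2.imread("pics/top0.png")[225:330,260:395]; b=cv2.imread("pics/side0.png")[220:310,290:400]
a=cv2.resize(a,None,fx=5.5,fy=5.5,interpolation=2)
cv2.imwrite("pics/ctop.png",a); cv2.imwrite("pics/cside.png",cv2.resize(b,None,fx=6,fy=6,interpolation=2))
E
```

```text
(no output)
```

View pics/ctop.png

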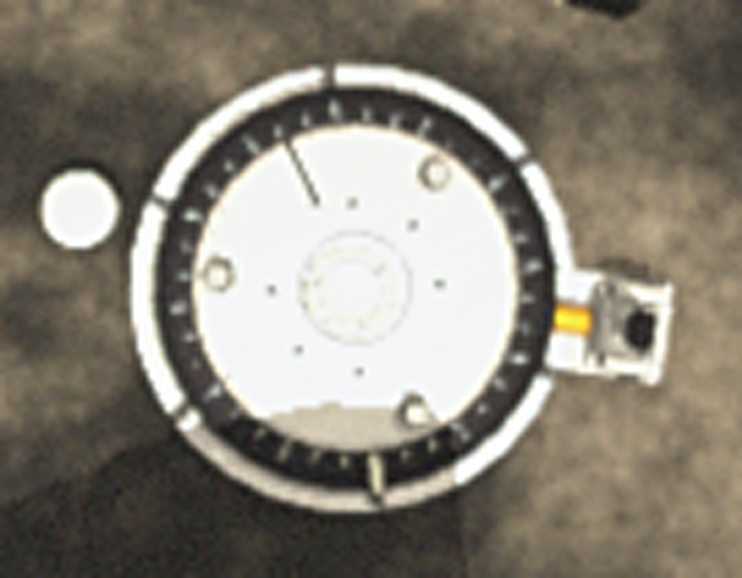

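View pics/cside.png

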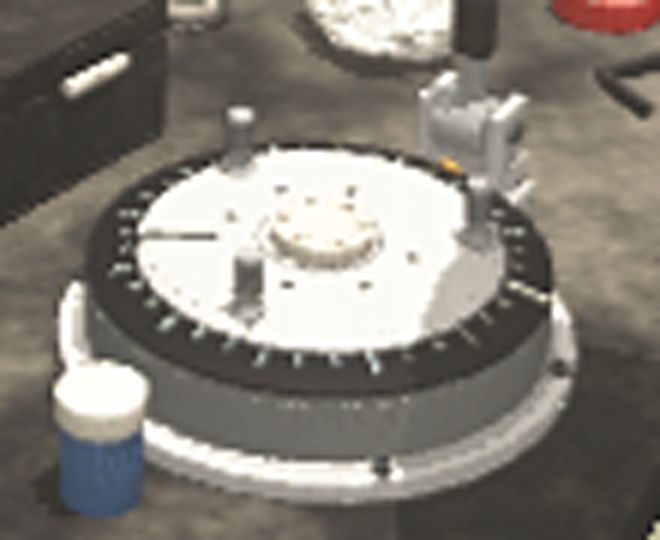

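The crop gives these positions in crop pixels (5.5x):
- **Dial:** the centre is at about (355,287).
- **Index:** the outer end is at (287,139).
- **Zero line:** it runs from (375,455) to (378,500).
- **Posts:** they stand at (218,273), (435,172) and (413,412).
- **Lever:** the top is at about (640,330).

The dial therefore needs about +162° CCW. Next I'll cast rays.

```bash
cat > h.py <<'E'
import numpy as np
from rig import bot, imaging
def pt(n,u,v,z):
    m=imaging.camera_model(n);T=m["T"]
    d=T[:3,:3]@[(u-m["cx"])/m["fx"],(v-m["cy"])/m["fy"],1];o=T[:3,3]
    return (o+d*(z-o[2])/d[2])[:2]
c=lambda u,v,z:pt("top",260+(u+.5)/5.5-.5,225+(v+.5)/5.5-.5,z)
s=lambda u,v,z:pt("side",290+(u+.5)/6-.5,220+(v+.5)/6-.5,z)
E
python3 - <<'E'
from h import *
np.set_printoptions(precision=4,suppress=True)
C=c(355.5,286.5,.0435)
print("C",C,"side",s(323,249,.044), "flange",c(355,287,.052))
for n,a in dict(idx=(287,139,.0425),idxin=(318,205,.044),zin=(375,455,.0425),zout=(378,500,.036),p1=(217,270,.066),p2=(437,169,.066),p3=(413,406,.066),lev=(640,330,.092),oran=(570,319,.04),jar=(80,208,.041)).items():
    w=c(*a);d=w-C;print(n,w,"r",np.hypot(*d)*1e3,"ang",np.degrees(np.arctan2(d[1],d[0])))
for n,a in dict(p2=(240,113,.066),p1=(248,257,.066),p3=(478,185,.066),idx=(140,235,.0425),zin=(512,286,.0425)).items():
    w=s(*a);d=w-C;print("side",n,w,"r",np.hypot(*d)*1e3,"ang",np.degrees(np.arctan2(d[1],d[0])))
print(bot.read_state())
E
```

```text
C [ 0.5017 -0.2545] side [ 0.4944 -0.2485] flange [ 0.5015 -0.254 ]
idx [ 0.5572 -0.227 ] r 61.95534185882224 ang 26.34303536633042
idxin [ 0.5323 -0.2394] r 34.07629927972785 ang 26.185766061003743
zin [ 0.4383 -0.2634] r 63.99071954181577 ang -171.98055221449903
zout [ 0.4209 -0.2652] r 81.50262669487105 ang -172.43537397893192
p1 [ 0.5066 -0.2023] r 52.3982206041911 ang 84.55364634137024
p2 [ 0.5461 -0.2831] r 52.87441667544077 ang -32.7887770719164
p3 [ 0.4583 -0.2761] r 48.44759909988554 ang -153.52469138741054
lev [ 0.4888 -0.3559] r 102.28739834356709 ang -97.25886741111518
oran [ 0.4912 -0.3369] r 83.0593185144929 ang -97.21235968384455
jar [ 0.5289 -0.1488] r 109.09310654560238 ang 75.52506632291431
side p2 [ 0.5415 -0.2832] r 49.15477893953392 ang -35.802597502963856
side p1 [ 0.5005 -0.2006] r 53.94146982727168 ang 91.2774100421777
side p3 [ 0.4519 -0.276 ] r 54.22169410135875 ang -156.5862990001573
side idx [ 0.553  -0.2302] r 56.79876772935632 ang 25.270598170703842
side zin [ 0.4319 -0.2587] r 69.92129111364116 ang -176.55142924000128
{'time_s': 0.1, 'joint_positions': array([-81.5032,  30.2741,  82.1484,  -0.0008,  67.6872, -10.2267]), 'qvel': array([-0.0048, -0.2071, -0.194 ,  0.0268,  0.0124, -0.0731]), 'tau': array([ -0.0009, -44.0987, -17.7151,   0.0635,   0.0534,  -0.    ]), 'position': array([ 0.2006, -0.5912,  0.1989]), 'tcp_rot': array([[ 0.9471,  0.321 , -0.0003],
       [ 0.321 , -0.9471,  0.0019],
       [ 0.0003, -0.0019, -1.    ]]), 'force': array([ 0.4986, -0.0869, -0.2208]), 'moment': array([0.0555, 0.0001, 0.0068]), 'grasp_force': 0.0, 'opening': 0.998077089023185}
```

>>> drive_tool --deltas "0 290 263 -40 1.12;0 290 263 -40 1.12;0 290 263 -40 1.12;0 290 263 -40 1.12;0 290 263 -40 1.12;0 290 263 -40 1.12;0 290 263 -40 1.12;0 290 263 -40 1.12;0 290 263 -40 1.12;0 290 263 -40 1.12;0 290 263 -40 1.12;0 290 263 -40 1.12"

```text
time_s: 1.3
position: [0.4897, -0.3301, 0.1598]
tcp_rot: [[0.126, 0.992, -0.0], [0.992, -0.126, -0.0], [-0.0, -0.0, -1.0]]
force: [0.1, -0.3, 0.8]
opening: 0.031
grasp_force: 0.0
```

```bash
python3 - <<'E'
from h import *
import cv2
a=imaging.capture("side")[150:310,270:450,::-1]
cv2.imwrite("pics/s1.png",cv2.resize(a,None,fx=3.7,fy=3.7,interpolation=2))
E
```

```text
(no output)
```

View pics/s1.png

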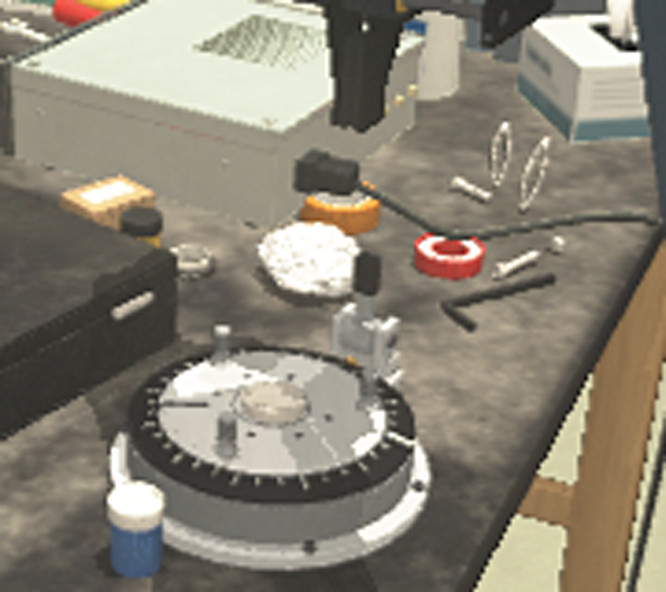

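The tip is at about (362,125) in this crop, above and just inside the lever grip at (367,270). I'll descend and then push outwards.

>>> drive_tool --deltas "0 0 0 -45 0;0 0 0 -92 0;0 0 0 -92 0;0 0 0 -92 0;0 -1 -8 -92 0;0 -1 -12 -92 0;0 -2 -16 -92 0;0 -2 -16 -92 0"

```text
time_s: 2.15
position: [0.4898, -0.3471, 0.07]
tcp_rot: [[0.124, 0.992, 0.003], [0.992, -0.124, -0.004], [-0.004, 0.004, -1.0]]
force: [-0.9, -0.9, 6.5]
opening: 0.002
grasp_force: 2.8
```

>>> drive_tool --deltas "0 0 -4 0 0;0 -1 -8 0 0;0 -1 -12 0 0;0 -2 -16 0 0;0 -2 -16 0 0"

```text
time_s: 2.65
position: [0.4879, -0.3621, 0.0701]
tcp_rot: [[0.124, 0.992, 0.003], [0.992, -0.124, -0.003], [-0.003, 0.003, -1.0]]
force: [-0.3, -0.2, 7.0]
opening: 0.011
grasp_force: 4.0
```

```bash
python3 - <<'E'
from h import *
import cv2
a=imaging.capture("side")[200:310,300:400,::-1]
b=imaging.capture("top")[225:335,270:400,::-1]
f=lambda x:cv2.resize(x,(int(x.shape[1]*3.4),int(x.shape[0]*3.4)),interpolation=2)
cv2.imwrite("pics/s2.png",np.hstack([f(a),f(b)]))
print(bot.read_state()["force"],bot.read_state()["moment"])
E
```

```text
[-0.33201888 -0.12085726  8.61911599] [-0.0854622  -0.04144074 -0.02648033]
```

View pics/s2.png

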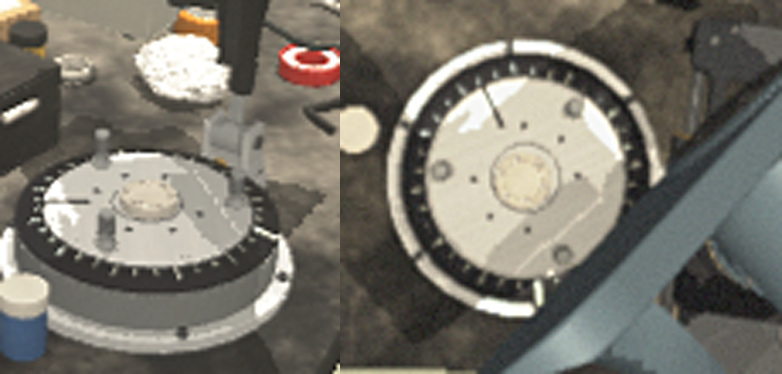

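>>> drive_tool --deltas "0 0 0 3 0;0 0 0 3 0;0 -1 -5 3 0;0 -1 -9 3 0;0 -1 -9 3 0"

```text
time_s: 3.25
position: [0.4856, -0.3707, 0.0705]
tcp_rot: [[0.124, 0.992, 0.0], [0.992, -0.124, -0.0], [-0.0, 0.0, -1.0]]
force: [-0.2, -0.1, -0.1]
opening: 0.002
grasp_force: 0.2
```

>>> drive_tool --deltas "0 0 8 0 0;0 1 15 0 0;0 1 15 40 0;0 1 15 80 0;0 1 15 110 0;0 1 15 110 0"

```text
time_s: 3.85
position: [0.4892, -0.3562, 0.1856]
tcp_rot: [[0.123, 0.992, 0.007], [0.992, -0.123, -0.007], [-0.006, 0.008, -1.0]]
force: [-0.5, -0.1, -0.2]
opening: 0.005
grasp_force: 0.0
```

```bash
python3 - <<'E'
from h import *
import cv2
a=imaging.capture("side")[200:300,300:400,::-1]
cv2.imwrite("pics/s3.png",cv2.resize(a,None,fx=5,fy=5,interpolation=2))
E
```

```text
(no output)
```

View pics/s3.png

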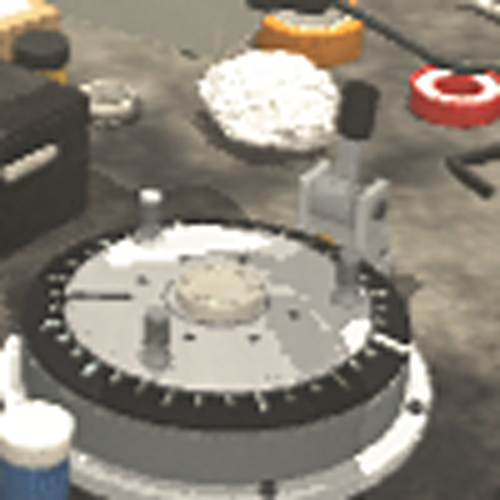

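The grip top is at about (357,85) and the pivot at about (347,200), so the lever now seems to lean outwards. I'll check the angle by projection.

```bash
cat >> h.py <<'E'
def proj(n,P):
    m=imaging.camera_model(n);T=m["T"];q=T[:3,:3].T@(np.array(P)-T[:3,3])
    return np.array([m["fx"]*q[0]/q[2]+m["cx"],m["fy"]*q[1]/q[2]+m["cy"]])
E
python3 - <<'E'
from h import *
C=np.array([.5017,-.2545]);u=np.array([-.125,-.992])
L=lambda r,z:(*(C+r*u),z)
for j in(0,.3,.5,.7,.95):
    a=j-.12;print(j,*[((proj("side",L(.108+d*np.sin(a),.04+d*np.cos(a)))-[300,200])*5).round() for d in(0,.027,.053)])
for n,p in dict(C=(*C,.044),jar=(.5289,-.1488,.041)).items(): print(n,((proj("side",p)-[300,200])*5).round())
E
```

```text
0 [332. 194.] [333. 143.] [334.  92.]
0.3 [332. 194.] [342. 136.] [351.  79.]
0.5 [332. 194.] [347. 135.] [362.  77.]
0.7 [332. 194.] [352. 136.] [371.  79.]
0.95 [332. 194.] [357. 140.] [380.  88.]
C [206. 294.]
jar [ 24. 417.]
```

```bash
python3 - <<'E'
from h import *
import cv2
for p in((.4879,-.3621,.07),(.4856,-.3707,.0705)):
    q=proj("side",p);print(q,((q-[300,200])*5).round(),((q-[300,200])*3.4).round())
for p in [(.4892,-.3562,.1856)]: print(proj("side",p),proj("top",p))
a=imaging.capture("side")[130:290,320:420,::-1]
b=imaging.capture("top")[225:335,270:400,::-1]
cv2.imwrite("pics/s4.png",np.hstack([cv2.resize(a,(350,560),interpolation=2),cv2.resize(b,(450,560),interpolation=2)]))
E
```

```text
[367.66893927 226.66584327] [338. 133.] [230.  91.]
[370.08857812 225.0583284 ] [350. 125.] [238.  85.]
[370.13396738 177.01304071] [384.03631926 285.60787159]
```

View pics/s4.png

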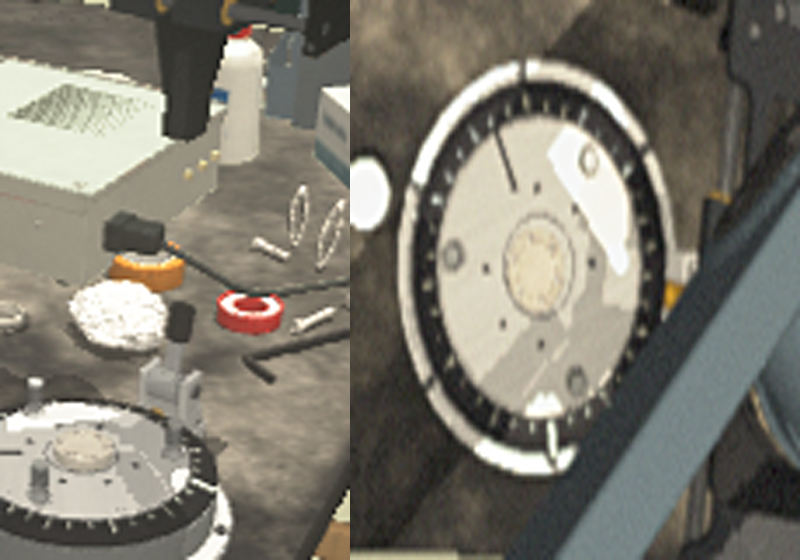

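```bash
python3 - <<'E'
from h import *
st=bot.read_state();print(st["position"],st["tcp_rot"].round(3).tolist(),st["force"],st["opening"],st["time_s"],st["joint_positions"],st["qvel"])
print(proj("side",(.4897,-.3301,.1598)), proj("side",st["position"]))
E
```

```text
[ 0.4860559  -0.35355614  0.17992686] [[0.123, 0.992, -0.001], [0.992, -0.123, 0.002], [0.001, -0.002, -1.0]] [-0.54334953 -0.3886776  -0.48026452] 0.003977741515984152 4.0 [-4.66780629e+01  2.97236581e+01  8.67303109e+01  7.16685722e-03
  6.36682810e+01 -3.96057842e+01] [-0.26382647  1.33799937  0.67031962 -0.04486857  0.0041175  -0.11570885]
[364.38315163 193.31882849] [370.93663553 180.35703859]
```

The fingertip appears about 9 px above the projected TCP. The 8 N support at a reading of 0.070 also matches the lever's top at 92 mm. With the fingers shut, their real end must therefore lie about 22 mm above the reported TCP, so the tip rode over the lever top and the lever moved only slightly. I'll redo the push that much lower.

>>> drive_tool --deltas "0 6 29 0 0;0 6 29 -45 0;0 6 29 -90 0;0 6 29 -120 0;0 6 29 -135 0;0 6 29 -135 0;0 6 29 -135 0;0 6 25 -135 0;0 5 21 -135 0;0 5 17 -135 0;0 4 13 -135 0;0 4 13 -135 0"

```text
time_s: 5.2
position: [0.4908, -0.343, 0.0463]
tcp_rot: [[0.125, 0.992, 0.001], [0.992, -0.125, -0.001], [-0.001, 0.001, -1.0]]
force: [-0.6, -0.7, -0.4]
opening: 0.006
grasp_force: 0.0
```

>>> drive_tool --deltas "0 0 -4 0 0;0 -1 -8 0 0;0 -1 -12 0 0;0 -2 -16 0 0;0 -2 -20 0 0;0 -3 -24 0 0;0 -3 -24 0 0"

```text
time_s: 5.9
position: [0.4873, -0.3663, 0.0456]
tcp_rot: [[0.124, 0.992, -0.001], [0.992, -0.124, 0.0], [-0.0, -0.001, -1.0]]
force: [0.0, 2.2, 0.5]
opening: 0.008
grasp_force: 1.1
```

Now there is a reaction in y. I'll push on towards the outer stop.

>>> drive_tool --deltas "0 0 -3 0 0;0 -1 -6 0 0;0 -1 -8 0 0;0 -1 -10 0 0;0 -1 -10 0 0"

```text
time_s: 6.4
position: [0.4867, -0.3763, 0.0459]
tcp_rot: [[0.124, 0.992, 0.0], [0.992, -0.124, -0.0], [-0.0, 0.0, -1.0]]
force: [-0.4, 2.6, 1.0]
opening: 0.01
grasp_force: 1.3
```

>>> drive_tool --deltas "0 0 -2 0 0;0 0 -4 0 0;0 0 -4 0 0"

```text
time_s: 6.7
position: [0.4865, -0.3768, 0.0456]
tcp_rot: [[0.125, 0.992, -0.001], [0.992, -0.125, 0.006], [0.006, -0.002, -1.0]]
force: [2.4, 8.4, 3.7]
opening: 0.002
grasp_force: 4.4
```

>>> drive_tool --deltas "0 1 14 0 0;0 1 14 35 0;0 1 14 74 0;0 20 40 74 -0.15;0 43 81 74 -0.3;0 43 81 74 -0.45;0 43 81 74 -0.6;0 43 81 74 -0.75;0 43 81 74 -0.84;0 43 81 74 -0.84;0 43 81 74 -0.84"

```text
time_s: 7.8
position: [0.5299, -0.2995, 0.12]
tcp_rot: [[0.82, 0.572, 0.001], [0.572, -0.82, -0.002], [-0.0, 0.002, -1.0]]
force: [1.5, -0.0, -0.3]
opening: 0.006
grasp_force: 0.0
```

```bash
python3 - <<'E'
from h import *
import cv2
a=imaging.capture("side")[180:300,300:400,::-1]
b=imaging.capture("top")[225:335,270:400,::-1]
cv2.imwrite("pics/s5.png",np.hstack([cv2.resize(a,(400,480),interpolation=2),cv2.resize(b,(400,338*480//480),interpolation=2) if 0 else cv2.resize(b,(400,480),interpolation=2)]))
st=bot.read_state();print(st["position"],((proj("side",st["position"])-[300,180])*4))
E
```

```text
[ 0.52976454 -0.29928829  0.119846  ] [156.02508256 132.43387162]
```

View pics/s5.png

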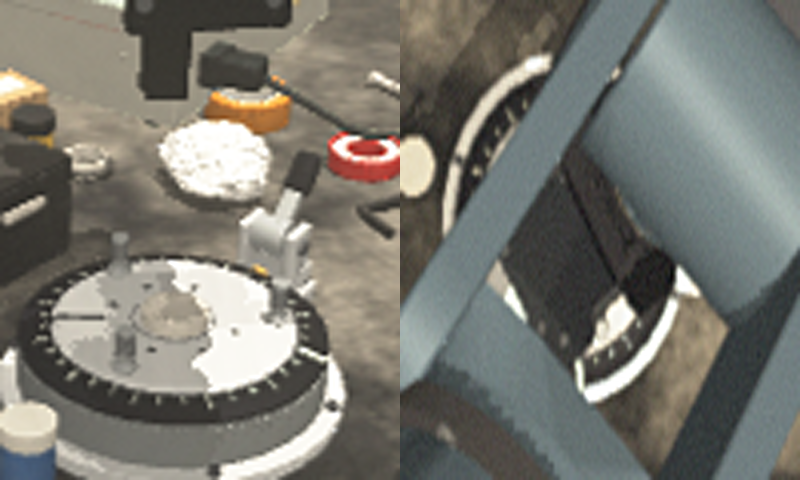

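Lever is out (grip at (300,175)) and the tip is at about (165,97), clear of post2 at (120,250). I'll work out the arc waypoints.

```bash
python3 - <<'E'
import numpy as np
C=np.array([501.7,-254.5])
P=lambda a:C+53*np.array([np.cos(np.radians(a)),np.sin(np.radians(a))])
def rows(a0,al,p0):
    print("; ".join("0 %.0f %.0f 0 %.2f"%(*(P(a)-p0),np.radians(a-a0)) for a in al))
rows(-58,range(-52,33,7),P(-58)); print(); rows(32,[*range(39,96,7),98,100,100],P(32))
E
```

```text
0 5 3 0 0.10; 0 9 7 0 0.23; 0 14 12 0 0.35; 0 17 18 0 0.47; 0 20 23 0 0.59; 0 23 29 0 0.72; 0 24 36 0 0.84; 0 25 42 0 0.96; 0 25 49 0 1.08; 0 24 55 0 1.20; 0 22 61 0 1.33; 0 20 67 0 1.45; 0 17 73 0 1.57

0 -4 5 0 0.12; 0 -8 10 0 0.24; 0 -13 14 0 0.37; 0 -18 18 0 0.49; 0 -24 21 0 0.61; 0 -30 23 0 0.73; 0 -37 24 0 0.86; 0 -43 25 0 0.98; 0 -50 25 0 1.10; 0 -52 24 0 1.15; 0 -54 24 0 1.19; 0 -54 24 0 1.19
```

>>> drive_tool --deltas "0 0 0 -40 0;0 0 0 -75 0;0 0 0 -88 0;0 0 0 -88 0;0 0 0 -88 0"

```text
time_s: 8.4
position: [0.5304, -0.2995, 0.0325]
tcp_rot: [[0.821, 0.57, 0.001], [0.57, -0.821, -0.001], [0.0, 0.002, -1.0]]
force: [-0.6, -0.5, 0.3]
opening: 0.008
grasp_force: 0.0
```

Down with no contact. Now the first part of the arc, 6 rows to α=-17.

>>> drive_tool --deltas "0 5 3 0 0.10; 0 9 7 0 0.23; 0 14 12 0 0.35; 0 17 18 0 0.47; 0 20 23 0 0.59; 0 23 29 0 0.72; 0 23 29 0 0.72"

```text
time_s: 9.1
position: [0.5534, -0.2704, 0.0336]
tcp_rot: [[0.24, 0.971, 0.002], [0.971, -0.24, -0.002], [-0.002, 0.002, -1.0]]
force: [-0.9, 0.4, 0.3]
opening: 0.008
grasp_force: 0.3
```

```bash
cat >> h.py <<'E'
import cv2
C=np.array([.5017,-.2545])
def polar(n,off=(0,0),rs=(.040,.060),z=.044):
    "brightness along each direction on the dial's rim, darkest directions"
    im=cv2.cvtColor(imaging.capture(n),cv2.COLOR_RGB2GRAY).astype(np.float32)
    A=np.arange(0,360,.5);v=[]
    for r in np.linspace(*rs,9):
        q=np.array([proj(n,(*(C+r*np.array([np.cos(a),np.sin(a)])),z)) for a in np.radians(A)])+off
        v.append(cv2.remap(im,q[:,0].astype(np.float32)[None],q[:,1].astype(np.float32)[None],1)[0])
    return A,np.array(v)
E
python3 - <<'E'
from h import *
A,v=polar("side",(2.4,.6),(.038,.054))
m=v.mean(0)
loc=np.median(np.array([np.roll(m,k) for k in range(-16,17)]),0)
d=loc-m
for i in np.argsort(-d)[:14]: print(A[i],d[i].round())
E
```

```text
Traceback (most recent call last):
  File "h.py", line 19, in polar
    q=np.array([proj(n,(*(C+r*np.array([np.cos(a),np.sin(a)])),z)) for a in np.radians(A)])+off
                ~~~~^^^^^^^^^^^^^^^^^^^^^^^^^^^^^^^^^^^^^^^^^^^^^^
  File "h.py", line 10, in proj
    m=imaging.camera_model(n);T=m["T"];q=T[:3,:3].T@(np.array(P)-T[:3,3])
ValueError: time passes only in moves, steps and waits
```

>>> drive_tool --deltas "0 1 7 0 0.12; 0 2 13 0 0.24; 0 2 20 0 0.36; 0 1 26 0 0.48; 0 -1 32 0 0.61; 0 -3 38 0 0.73; 0 -6 44 0 0.85; 0 -6 44 0 0.85"

```text
time_s: 9.95
position: [0.5484, -0.2266, 0.0333]
tcp_rot: [[-0.568, 0.823, 0.004], [0.823, 0.568, -0.002], [-0.004, 0.002, -1.0]]
force: [1.7, -0.2, 0.1]
opening: 0.006
grasp_force: 0.5
```

```bash
python3 - <<'E'
s=open('h.py').read()
s=s.replace('def pt(','M={n:imaging.camera_model(n) for n in("top","side")}\ndef pt(',1).replace('m=imaging.camera_model(n)','m=M[n]')
open('h.py','w').write(s)
E
cat > meas.py <<'E'
import sys
from h import *
n=sys.argv[1];off=(2.4,.6) if n=="side" else (0,0)
A,v=polar(n,off,(.040,.058) if n=="top" else (.036,.056))
m=v.mean(0)
loc=np.median(np.array([np.roll(m,k) for k in range(-16,17)]),0)
d=loc-m; std=v.std(0)
for i in np.argsort(-d)[:14]: print(A[i],d[i].round(),std[i].round())
E
python3 meas.py side
```

```text
106.0 142.0 19.0
106.5 138.0 24.0
105.5 132.0 17.0
107.0 117.0 25.0
105.0 113.0 21.0
107.5 91.0 25.0
104.5 89.0 27.0
104.0 63.0 32.0
108.0 61.0 24.0
103.5 41.0 35.0
108.5 35.0 20.0
103.0 20.0 34.0
109.0 16.0 13.0
286.0 9.0 23.0
```

The index is now at about 106°, as planned, and 81° remain.

>>> drive_tool --deltas "0 -4 5 0 0.12; 0 -8 10 0 0.24; 0 -13 14 0 0.37; 0 -18 18 0 0.49; 0 -24 21 0 0.61; 0 -30 23 0 0.73; 0 -37 24 0 0.86; 0 -43 25 0 0.98; 0 -50 25 0 1.10; 0 -52 24 0 1.15; 0 -54 24 0 1.19; 0 -54 24 0 1.19"

```text
time_s: 11.2
position: [0.4934, -0.2024, 0.0323]
tcp_rot: [[-0.976, -0.219, 0.002], [-0.219, 0.976, -0.001], [-0.001, -0.001, -1.0]]
force: [0.5, 0.6, 1.1]
opening: 0.009
grasp_force: 0.6
```

```bash
cat > zero.py <<'E'
from h import *
# bright zero line on the ring, sampled across its slope, and the dark index on the dial, both views
for n,off in(("side",(2.4,.6)),("top",(0,0))):
    im=cv2.cvtColor(imaging.capture(n),cv2.COLOR_RGB2GRAY).astype(np.float32)
    A=np.radians(np.arange(150,220,.25))
    def ring(r,z):
        q=np.array([proj(n,(*(C+r*np.array([np.cos(a),np.sin(a)])),z)) for a in A])+off
        return cv2.remap(im,q[:,0].astype(np.float32)[None],q[:,1].astype(np.float32)[None],1)[0]
    z=np.mean([ring(r,.0405-(r-.0625)*.28) for r in np.linspace(.068,.075,6)],0)
    d=np.mean([ring(r,.044) for r in np.linspace(.038,.056,8)],0)
    for nm,s in(("zero",z-np.median(z)),("index",cv2.medianBlur(d[None].astype(np.float32),5)[0]*0+np.median(d)-d)):
        i=s.argmax();w=slice(max(i-12,0),i+13);k=np.clip(s[w]-s[i]*.4,0,None)
        print(n,nm,(np.degrees(A[w])*k).sum()/k.sum(),"contrast",s[i],"spread",np.degrees(A[w])[k>0].ptp() if hasattr(k,'ptp') else k.astype(bool).sum()*.25)
E
python3 zero.py
```

```text
side zero 187.8635688027486 contrast 161.84946 spread 5.25
side index 173.34187596788564 contrast 103.10498 spread 6.25
top zero 151.57302341279103 contrast 56.444427 spread 4.0
top index 168.41743194732538 contrast 33.87091 spread 6.25
```

>>> drive_tool --deltas "0 -3 -1 0 0.06;0 -6 -1 0 0.11;0 -9 -2 0 0.17;0 -11 -3 0 0.21;0 -11 -3 0 0.21;0 -11 -3 0 0.21"

```text
time_s: 11.9
position: [0.482, -0.2052, 0.0319]
tcp_rot: [[-0.908, -0.42, 0.001], [-0.42, 0.908, -0.0], [-0.0, -0.001, -1.0]]
force: [1.2, -0.3, 0.2]
opening: 0.01
grasp_force: 0.6
```

```bash
python3 zero.py
```

```text
side zero 187.85787986957737 contrast 166.9213 spread 5.25
side index 187.03774254326916 contrast 51.04828 spread 4.5
top zero 164.45432561958833 contrast 73.382576 spread 6.25
top index 191.81604204410849 contrast 16.289917 spread 6.25
```

Index 187.0° against zero 187.9°. I'll back off the post and clear the view to check.

>>> drive_tool --deltas "0 8 3 0 0;0 8 3 0 0;0 8 3 40 0;0 8 3 85 0;0 8 3 128 0;0 5 -45 128 -0.15;0 0 -95 128 -0.3;0 0 -145 128 -0.45;0 0 -195 128 -0.6;0 0 -245 128 -0.75;0 -3 -295 128 -0.9;0 -3 -315 128 -1.05"

```text
time_s: 13.2
position: [0.4773, -0.5248, 0.1592]
tcp_rot: [[-0.811, 0.585, -0.0], [0.585, 0.811, -0.002], [-0.001, -0.002, -1.0]]
force: [-0.7, 0.8, 0.7]
opening: 0.003
grasp_force: 0.0
```

>>> drive_tool --deltas "0 0 0 0 -0.15;0 0 0 0 -0.3;0 0 0 0 -0.45;0 0 0 0 -0.6;0 0 0 0 -0.75;0 0 0 0 -0.9;0 0 0 0 -1.08;0 0 0 0 -1.08;0 0 0 0 -1.08"

```text
time_s: 14.1
position: [0.4785, -0.5194, 0.1593]
tcp_rot: [[0.121, 0.993, -0.001], [0.993, -0.121, 0.001], [0.001, -0.001, -1.0]]
force: [0.2, 0.1, 0.4]
opening: 0.004
grasp_force: 0.0
```

```bash
python3 zero.py; python3 - <<'E'
from h import *
b=cv2.resize(imaging.capture("top")[225:335,260:400,::-1],None,fx=5.5,fy=5.5,interpolation=2)[:590]
cv2.imwrite("pics/t6.png",b)
E
```

```text
side zero 187.92237716770072 contrast 117.201904 spread 5.0
side index 186.56590966334647 contrast 90.420105 spread 6.25
top zero 187.77105781262284 contrast 182.71616 spread 4.25
top index 185.21388780442558 contrast 108.96625 spread 5.25
```

View pics/t6.png

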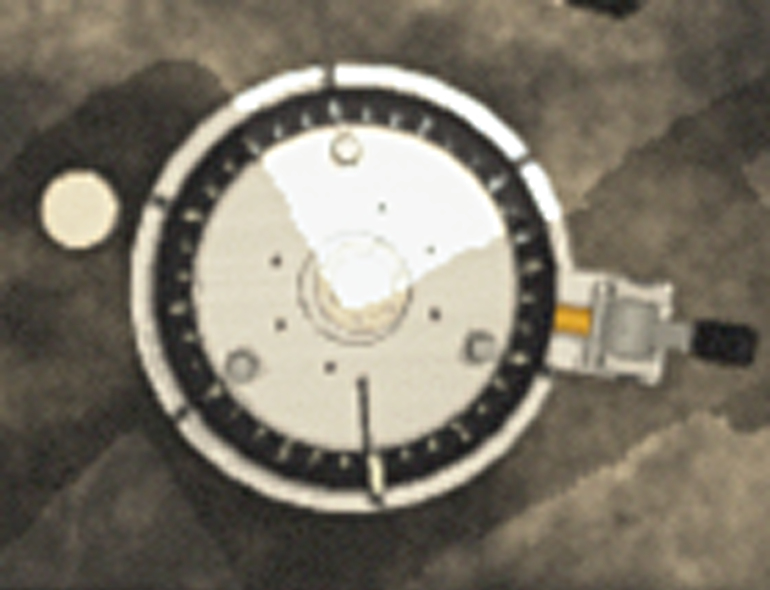

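The top view shows the index running (362,378) to (368,450) and the zero line (374,455) to (378,500), so the index is still slightly short. The lever is out. I'll extrapolate both lines to r = 62.5 mm for the residual.

```bash
cat > fit.py <<'E'
from h import *
# lateral place (mm, + is clockwise seen from above) of both lines per radius, extrapolated to r 62.5
a0=np.radians(187.5);e=np.array([np.cos(a0),np.sin(a0)]);t=np.array([-e[1],e[0]])
s=np.arange(-7,7.01,.2)
for n,off in(("top",(0,0)),("side",(2.4,.6))):
    im=cv2.cvtColor(imaging.capture(n),cv2.COLOR_RGB2GRAY).astype(np.float32);E=[]
    for sg,R,zf in((-1,np.arange(38,58.1,1),lambda r:.044),(1,np.arange(66,75.1,1),lambda r:.0405-(r-62.5)*.28e-3)):
        c=[]
        for r in R:
            q=np.array([proj(n,(*(C+(r*e+k*t)/1e3),zf(r))) for k in s])+off
            v=sg*cv2.remap(im,q[:,0].astype(np.float32)[None],q[:,1].astype(np.float32)[None],1)[0]
            v-=np.median(v);w=np.clip(v-.35*v.max(),0,None);w[abs(s-s[v.argmax()])>2.6]=0;c.append((w*s).sum()/w.sum())
        p=np.polyfit(R,c,1);E.append(np.polyval(p,62.5));print(n,sg,"slope deg",np.degrees(p[0]).round(2),"at62.5",E[-1].round(2),"rms",np.std(c-np.polyval(p,R)).round(2))
    print(n,"to turn CCW deg",np.degrees((E[1]-E[0])/62.5).round(2))
E
python3 fit.py
```

```text
top -1 slope deg -2.64 at62.5 -2.56 rms 0.11
top 1 slope deg 0.62 at62.5 0.21 rms 0.11
top to turn CCW deg 2.54
side -1 slope deg -4.99 at62.5 -2.19 rms 0.56
side 1 slope deg -2.45 at62.5 1.03 rms 0.42
side to turn CCW deg 2.96
```

About 2.6° CCW remains. I'll push post1 (now at 245°) from its clockwise side.

>>> drive_tool --deltas "0 -3 45 0 0.15;0 -6 90 0 0.3;0 -9 135 0 0.45;0 -12 180 0 0.6;0 -15 228 0 0.75;0 -15 228 0 0.9;0 -15 228 0 0.99;0 -15 228 -40 0.99;0 -15 228 -85 0.99;0 -15 228 -120 0.99;0 -15 228 -128 0.99;0 -15 228 -128 0.99"

```text
time_s: 15.55
position: [0.4631, -0.2915, 0.0309]
tcp_rot: [[-0.762, 0.648, -0.002], [0.648, 0.762, 0.002], [0.003, 0.0, -1.0]]
force: [0.3, -1.1, 0.0]
opening: 0.005
grasp_force: 0.0
```

```bash
python3 fit.py | grep turn
```

```text
top to turn CCW deg 11.07
side to turn CCW deg 3.12
```

>>> drive_tool --deltas "0 1 -1 0 0;0 2 -2 0 0;0 3 -3 0 0;0 4 -3 0 0;0 5 -4 0 0;0 5 -4 0 0"

```text
time_s: 16.25
position: [0.4685, -0.2955, 0.0318]
tcp_rot: [[-0.762, 0.648, -0.0], [0.648, 0.762, 0.001], [0.001, 0.0, -1.0]]
force: [-0.5, 1.4, 2.3]
opening: 0.006
grasp_force: 1.2
```

```bash
python3 fit.py | grep turn
```

```text
top to turn CCW deg 3.47
side to turn CCW deg 0.86
```

>>> drive_tool --deltas "0 0.4 -0.3 0 0;0 0.4 -0.3 0 0;0 -6 5 0 0;0 -6 5 0 0;0 -6 5 50 0;0 -6 5 95 0;0 -6 5 128 0;0 0 -45 128 0;0 5 -95 128 0;0 8 -145 128 -0.15;0 10 -195 128 -0.3;0 10 -224 128 -0.45"

```text
time_s: 17.55
position: [0.4784, -0.5249, 0.1599]
tcp_rot: [[-0.396, 0.918, 0.002], [0.918, 0.396, -0.004], [-0.005, -0.0, -1.0]]
force: [-0.4, 0.2, -0.2]
opening: 0.006
grasp_force: 0.0
```

>>> drive_tool --deltas "0 0 0 0 -0.15;0 0 0 0 -0.3;0 0 0 0 -0.45;0 0 0 0 -0.54;0 0 0 0 -0.54"

```text
time_s: 18.05
position: [0.4785, -0.5204, 0.1595]
tcp_rot: [[0.124, 0.992, 0.0], [0.992, -0.124, -0.001], [-0.001, 0.0, -1.0]]
force: [-0.2, -0.6, 0.5]
opening: 0.003
grasp_force: 0.0
```

```bash
python3 fit.py
```

```text
top -1 slope deg 1.3 at62.5 0.93 rms 0.13
top 1 slope deg 0.49 at62.5 0.24 rms 0.11
top to turn CCW deg -0.63
side -1 slope deg -0.38 at62.5 1.37 rms 0.63
side 1 slope deg -2.45 at62.5 1.03 rms 0.42
side to turn CCW deg -0.31
```

The index is within about 0.6° of zero (0.7 mm on 3 mm lines), which is aligned. Next I'll push the lever in from outside.

>>> drive_tool --deltas "0 0 40 0 0;0 0 70 -40 0;0 0 70 -85 0;0 0 70 -114 0;0 0 70 -114 0;0 1 80 -114 0;0 2 90 -114 0;0 3 96 -114 0;0 3 102 -114 0;0 4 108 -114 0;0 4 114 -114 0;0 4 114 -114 0"

```text
time_s: 19.35
position: [0.4837, -0.4125, 0.0493]
tcp_rot: [[0.121, 0.993, 0.003], [0.993, -0.12, -0.014], [-0.014, 0.005, -1.0]]
force: [-4.1, -9.4, 6.5]
opening: 0.003
grasp_force: 5.2
```

>>> drive_tool --deltas "0 0 3 0 0;0 1 6 0 0;0 1 9 0 0;0 1 9 0 0"

```text
time_s: 19.75
position: [0.4866, -0.4048, 0.0502]
tcp_rot: [[0.123, 0.992, 0.008], [0.992, -0.123, -0.016], [-0.015, 0.01, -1.0]]
force: [-0.8, -7.0, 7.0]
opening: 0.008
grasp_force: 3.9
```

It's moving, with moderate force. Continuing.

>>> drive_tool --deltas "0 0 3 0 0;0 1 6 0 0;0 1 9 0 0;0 1 12 0 0;0 2 15 0 0;0 2 15 0 0"

```text
time_s: 20.35
position: [0.4856, -0.3808, 0.0455]
tcp_rot: [[0.123, 0.992, -0.001], [0.992, -0.123, 0.001], [0.001, -0.001, -1.0]]
force: [0.2, -2.1, 1.7]
opening: 0.004
grasp_force: 1.3
```

>>> drive_tool --deltas "0 0 2 3 0;0 0 4 6 0;0 1 7 6 0;0 1 10 6 0;0 1 12 6 0;0 1 12 6 0"

```text
time_s: 20.95
position: [0.4856, -0.3732, 0.0516]
tcp_rot: [[0.121, 0.993, -0.001], [0.993, -0.121, -0.006], [-0.006, -0.001, -1.0]]
force: [-3.9, -10.3, -4.7]
opening: 0.005
grasp_force: 5.6
```

>>> drive_tool --deltas "0 0 2 0 0;0 0 4 0 0;0 0 5 0 0;0 0 5 0 0"

```text
time_s: 21.35
position: [0.4858, -0.3729, 0.0518]
tcp_rot: [[0.121, 0.993, -0.0], [0.993, -0.121, -0.014], [-0.014, 0.002, -1.0]]
force: [-6.9, -21.4, -8.0]
opening: 0.006
grasp_force: 9.7
```

The force rose from 10 to 21 N with no motion, so the lever is at its stop. I'll retract and verify.

>>> drive_tool --deltas "0 0 -10 0 0;0 0 -25 0 0;0 0 -40 0 0;0 0 -60 30 0;0 0 -80 70 0;0 0 -110 108 0;0 0 -145 108 0;0 0 -145 108 0;0 0 -145 108 0"

```text
time_s: 22.25
position: [0.4861, -0.5095, 0.1591]
tcp_rot: [[0.125, 0.992, -0.001], [0.992, -0.125, 0.003], [0.003, -0.001, -1.0]]
force: [0.4, 1.2, -0.1]
opening: 0.005
grasp_force: 0.0
```

```bash
python3 fit.py; python3 - <<'E'
from h import *
for n,b in(("side",(195,235,355,385)),("top",(265,300,360,400))):
    im=imaging.capture(n).max(2)[b[0]:b[1],b[2]:b[3]]
    k,l,s,c=cv2.connectedComponentsWithStats((im<50).astype(np.uint8))
    for i in range(1,k):
        if s[i,4]>15: print(n,s[i]+[b[2],b[0],0,0,0],c[i]+[b[2],b[0]])
U=np.array([-.125,-.992])
for j in(0,.15,.95):
    a=j-.12;print(j,[ (proj(n,(*(C+(.108+.04*np.sin(a))*U),.04+.04*np.cos(a)))+o).round(1) for n,o in(("side",(2.4,.6)),("top",(0,0)))])
print(bot.read_state()["position"],bot.read_state()["force"])
E
```

```text
top -1 slope deg 1.16 at62.5 0.88 rms 0.12
top 1 slope deg 0.14 at62.5 0.28 rms 0.08
top to turn CCW deg -0.54
side -1 slope deg -0.36 at62.5 1.38 rms 0.63
side 1 slope deg -2.59 at62.5 1.05 rms 0.42
side to turn CCW deg -0.3
top [374 282   4   6  22] [375.5 284.5]
0 [array([369.1, 224.2]), array([375.5, 284.4])]
0.15 [array([370.5, 223. ]), array([378.5, 284.9])]
0.95 [array([376. , 223.4]), array([391.1, 286.8])]
[ 0.48650833 -0.50790075  0.15871046] [-0.25650484 -0.75655864  0.11189815]
```

The lever reads 0 (grip at (375.5,284.5) against a predicted (375.5,284.4)). The index is within about 0.5° of zero, so I'm handing in.

```bash
python3 -c "
from rig import bot
print(bot.hand_in())"
```

```text
the job is handed in; nothing more can be done
None
```

The job is handed in: the index stands about 0.5° past the zero line by the top camera, the lever is back in at its stop, the robot is clear, and the run took about 22 s of the 61 s; one early push at the lever rode over its top at about 8 N before I redid it lower.

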